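# Take the exposed culture dish out of the air sampler

### The job

The air sampler has finished its run and its culture dish has to go to the incubator. Unlock the sampler's perforated head by turning it a quarter turn anticlockwise (seen from above), lift it straight off and lay it right way up on bare bench; then take out the dish, carry it level and set it down flat on the floor of the steel tray, beside the dish that is already there. Let nothing drop, and leave the dish already in the tray and the other things on the bench where they are.

Things in the scene. Friction and masses are not known exactly. Their poses are not given: they have to be found in the camera images.
- sampler: Air sampler, fixed to the bench: white rounded box 130 x 150 mm and 85 mm high on rubber feet, its front (own -x) with a dark display and three grey buttons; origin at the centre of its underside, z up. It stands on the left or right of the work area.
- sampler_deck (a point): Centre of the sampler's round aluminium top deck, 85 mm above the bench, axes as the sampler. From it rises a neck 72 mm across with two outward bayonet lugs (82 mm across, 8 to 13 mm above the deck). Two black marks on the deck: locked at the sampler's own -x, open at its own -y.
- sampler_seat (a point): Centre of the dish seat, the neck's top, 13.5 mm above the deck. A lip of 57 mm inside and 72 mm outside diameter stands 2.5 mm high around it.
- head: The sampler's perforated aluminium head, loose, about 0.22 kg, 40.5 mm high: fluted skirt 92 mm across up to 20.5 mm, above it a round crown. Origin at the centre of the skirt's lower edge (on the deck when fitted), z up. Two lugs inside the skirt hook under the neck's lugs. It turns easily. Lift it straight up at least 45 mm before moving aside: inside it clears the dish by 2 mm.
- head_crown (a point): Centre of the head's top plate with its small holes, 40.5 mm above the head's origin. The crown below it is round and fluted, 64 mm across and 20 mm high down to the skirt's shoulder: grip it across its diameter, at any yaw.
- head_rib (a point): Small upright index rib on the skirt, 47 mm from the head's axis towards its own -x. Locked, it points at the locked mark (head's axes within 0.2 rad of the sampler's). Turned anticlockwise from above, the lugs come free from 1.05 rad (60 degrees) past the locked mark on; a stop ends the turn at 1.57 rad, the rib at the open mark.
- dish: Round petri dish with amber content that lies in the sampler, 54 mm across, 13 mm high, 0.03 kg; origin at the centre of its underside, z up. It lies loose in the seat, its underside 13.5 mm and its rim 26.5 mm above the deck, hidden by the head at first; grip it across its diameter above the lip.
- tray: Stainless steel tray, fixed, 230 x 150 mm outside (long side along its own x), 18 mm high with a rolled rim, walls and floor 3 mm thick; origin at the centre of its underside. It stands on the other side of the work area from the sampler.
- tray_floor (a point): Centre of the tray's inner floor, 3 mm above the bench, axes as the tray. The floor is 224 mm along x and 144 mm along y.
- dish_old: A like petri dish (54 mm across, 13 mm high) that already lies loose in the far half (own +x) of the tray, 30 to 60 mm from its centre; origin at the centre of its underside.
- vial: Small glass vial with a black cap, upright, 18 mm across, 53 mm high, loose bystander; origin at the centre of its underside.
- tin: Small white round tin, 47 mm across, 21 mm high, loose bystander; origin at the centre of its underside.

How it is judged:
By the outcome, as a careful person would: the job done as asked, in the order asked, and still so for the second after the job is handed in, with the robot touching nothing.
It also fails if it takes over 58 s, if anything falls off the work surface, if the arm or the gripper's body presses on something with over 40 N, if the wrist force passes 120 N, or if a joint passes its speed limit or range.

### The arm

A 7-joint arm with a two-finger parallel gripper is mounted at the origin on a cart in front of the work surface, level with it; the furniture and walls round the work are solid. World frame = base frame: x ahead of the robot, y to its left, z up, the work surface at z = 0. Lengths are in m, angles in rad, forces in N, time in s.
With the tool pointing down it reaches from about 0.4 to 0.85 m from the base axis. Payload 10.4 kg.
Tool frame: the origin (TCP) lies at the very end of the fingers, on their centre line; the grasp point (between the pads) lies 19 mm behind it; z points along the fingers, y is the line along which they close (so a half turn about z gives the same grasp; the last joint's range is limited). The gripper opens to 85 mm and grips with 20 to 120 N. Pads are 22 mm wide; open, the fingers measure 114 mm over their backs; the gripper's body (76 mm by 85 mm) begins 54 mm behind the grasp point. The pads swing forward as they close: fully open they stand 13 mm farther back than shut.
Start: joints at [1.132, 0.332, -0.065, 1.46, 0.022, 1.35, -0.088], TCP at [0.252, -0.572, 0.231] pointing down, gripper open.
Joint ranges: [-2.6, 2.6], [-0.5, 2.12], [-1.47, 1.34], [0.16, 2.42], [-1.27, 4.41], [0.06, 2.06], [-2.6, 2.6]. Speed limits (rad/s): [2.22, 2.22, 2.79, 2.79, 3.14, 3.14, 3.14].

### API

Orientations are given as a unit quaternion [x, y, z, w].
In Python, from workcell import manip, vision, order gives the robot as it stands. The module is installed in compiled form; this text tells all that it offers.
- The arm moves only by the tool move_arm, never from a script. Its argument "motion" is a list of rows, each a list of 3 entries, a list of its own where there are three numbers: the shift along the tool's x, y, z scaled (see below), then the turn, a rotation vector about the tool's x, y, z scaled (see below), then the opening, from -1 (shut) to 1 (fully open). In form: [[[dx, dy, dz], [wx, wy, wz], hand], ...]. A call has 1 to 12 rows; each row shifts and turns the commanded pose from where the row before left it, along the tool's axes as they then stand; what a row does not reach is not made up. The controller multiplies each number of a shift by 0.75 m and each number of a turn by pi/4 rad. A row lasts 1/10 s, in which the tool goes at most 50 mm and 8.59 degrees, less where a joint would pass 70% of its speed; a pose out of reach is approached as far as the arm can. A call with a number of a shift or a turn outside -1 to 1 is refused whole. A call with a gripper value outside its range is refused whole. The fingers move at their own pace and stop on an object; "newtons" is the grip in N (left out, the last holds). Time passes only in rows, so rows that do not move let the fingers close. It gives the time, the measured TCP pose, the force, the opening and the grip force at its end, in the units of the state.
- manip.get_obs(): the state, without advancing time (a new reading comes with each control period).
- vision.camera(name): name is "side" or "top" or "wrist"; returns a dict with "pixels" (384x512x3 uint8, red, green, blue), "fx", "fy", "cx", "cy" (pixels), "R" (3x3) and "t" (3): a world point X has camera coordinates R X + t. Camera axes: x right, y down, z forward; pixel columns grow to the right and rows downward; lengths in m; the calibration is good to about 2 mm. A picture is of the moment at which its call begins. There is no depth.
- order.hand_in(): hands the job in; it is judged then, once.
The state is a dict: "clock": time; "joint_pos": joint angles; "joint_velocities": joint speeds; "tau": joint torques, N m; "position": TCP position; "ee_rot": TCP orientation; "ft_force": force on the tool from outside, world axes, zero at the start; "torque": the same for the moment, N m; "grip_width": opening from 0.0 (shut) to 1.0 (fully open); "grasp_force": force on a finger pad.
Only numpy, scipy, OpenCV 4.12 (cv2) and the standard library are available. Lean on these libraries where they do the work, as an engineer would, in place of code of your own. Each camera call takes 0.05 s, during which the arm holds its last target. There are 200 camera calls.

## Working session

There is one attempt and no reset: what is moved stays moved. The work goes in short steps, Python scripts to look and compute and a tool call to move; the robot and the scene stay as the last step left them, time stands still between calls to the robot, and variables do not carry over. Pictures are saved under pics/ and viewed, at most 10 in all, crops included, and the job is handed in when it is done.

Besides the shell and the picture viewer there is one more tool, called after "Call:" by a JSON object that holds its "op" and its "data", one argument or row to a line. move_arm: Moves the arm, as the interface text tells. Its arguments: {"type":"object","properties":{"motion":{"type":"array"},"newtons":{"type":"number"}},"required":["motion"]}

```bash
mkdir -p pics; cat > h.py <<'E'
import numpy as np, cv2
from workcell import manip, vision, order
def snap(n,f):
    c=vision.camera(n); cv2.imwrite(f,c["pixels"][:,:,::-1]); np.savez(f[:-4]+'.npz',**c); return c
def ray(c,u,v,z):
    d=np.array([(u-c["cx"])/c["fx"],(v-c["cy"])/c["fy"],1.]); R=np.array(c["R"]);o=-R.T@np.array(c["t"]);d=R.T@d
    return o+d*(z-o[2])/d[2]
def proj(c,X):
    p=np.array(c["R"])@np.array(X)+np.array(c["t"]); return c["fx"]*p[0]/p[2]+c["cx"],c["fy"]*p[1]/p[2]+c["cy"]
E
python3 - <<'E'
from h import *
print(manip.get_obs())
for n in("top","side"):
    c=snap(n,f"pics/{n}0.png"); print(n,c["fx"],c["cx"],c["cy"],c["R"],-np.array(c["R"]).T@c["t"])
E
```

```text
{'clock': 0.0, 'joint_pos': array([ 1.13241093,  0.33288672, -0.06471517,  1.46099366,  0.02160801,
        1.34990248, -0.08850641]), 'joint_velocities': array([ 3.09353083e-04,  1.00845749e-03, -2.53222488e-04, -9.61282923e-04,
       -1.36621214e-05, -7.72680089e-04,  8.20640325e-04]), 'tau': array([ 8.87689766e-04, -6.25450373e+01,  4.93049703e-02, -3.91602373e+01,
        1.62292121e-02,  9.90156055e-03, -7.80104727e-06]), 'position': array([ 0.25228035, -0.57138312,  0.23048172]), 'ee_rot': array([ 9.78464477e-01,  2.06413925e-01, -1.90245219e-04, -7.22471619e-04]), 'ft_force': array([-0.56098875,  0.18195751,  0.7757209 ]), 'torque': array([ 0.00567869, -0.0173428 ,  0.00422423]), 'grasp_force': 0.0, 'grip_width': 1.0023704106377667}
top 397.93405587766887 259.5261052894974 192.4652604188116 [[ 0.0026675  -0.99999265  0.00275483]
 [-0.9782142  -0.00318124 -0.20757375]
 [ 0.20758098 -0.00214111 -0.97821549]] [0.36121881 0.0019041  1.02243119]
side 436.24364767065833 249.62432837896966 194.96157405711136 [[-0.99943142 -0.02298146 -0.02467165]
 [ 0.0146381   0.36342613 -0.93150801]
 [ 0.03037374 -0.93133952 -0.36288309]] [0.49776429 0.93113991 0.4652903 ]
```

View pics/top0.png

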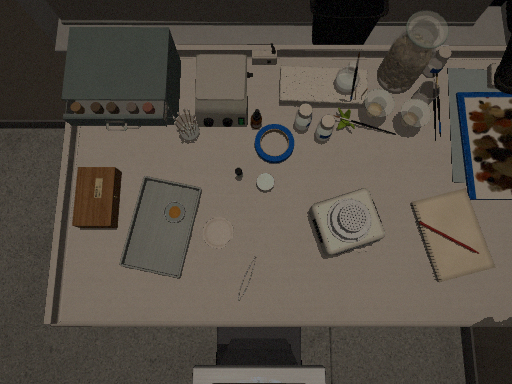

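View pics/side0.png

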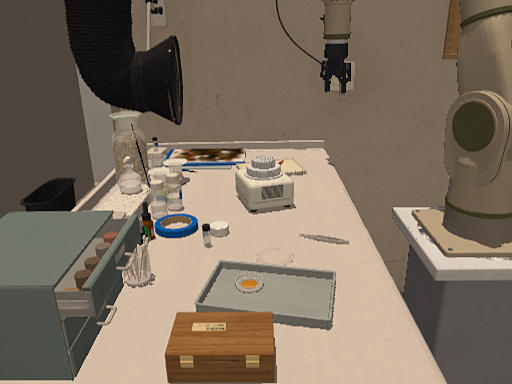

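The top view shows the sampler on the right (head near 352,217), the tray on the left (about 161,227) with the old dish at (175,212), and the vial (239,173), tin (265,182), a filter disc (219,232) and tweezers (247,278) between them.

```bash
python3 - <<'E'
from h import *
i=cv2.imread('pics/top0.png')
a=cv2.resize(i[180:265,300:400],None,fx=5.5,fy=5.5,interpolation=cv2.INTER_CUBIC)
b=cv2.resize(i[165:285,110:210],None,fx=2.5,fy=2.5,interpolation=cv2.INTER_CUBIC)
o=np.zeros((468,800,3),np.uint8); o[:a.shape[0],:550]=a;o[:300,550:800]=b
o=np.clip(o*1.6,0,255).astype(np.uint8)
cv2.imwrite('pics/crop1.png',o)
c=dict(np.load('pics/top0.npz'))
for n,u,v,z in [("crown",351.5,216,.1255),("vial",239,173,.04),("tin",265,182,.02),("olddish",175,212,.012),("disc",219,232,0),("twz",247,278,0),("notebook",435,235,0),
 ("t1",146,178,.018),("t2",201,188,.018),("t3",176,277,.018),("t4",121,265,.018)]: print(n,ray(c,u,v,z).round(3))
E
```

```text
crown [ 0.497 -0.21   0.125]
vial [0.62  0.052 0.04 ]
tin [ 0.602 -0.014  0.02 ]
olddish [0.524 0.217 0.012]
disc [0.474 0.104 0.   ]
twz [0.358 0.031 0.   ]
notebook [ 0.468 -0.452  0.   ]
t1 [0.612 0.295 0.018]
t2 [0.586 0.151 0.018]
t3 [0.36  0.205 0.018]
t4 [0.389 0.343 0.018]
```

View pics/crop1.png

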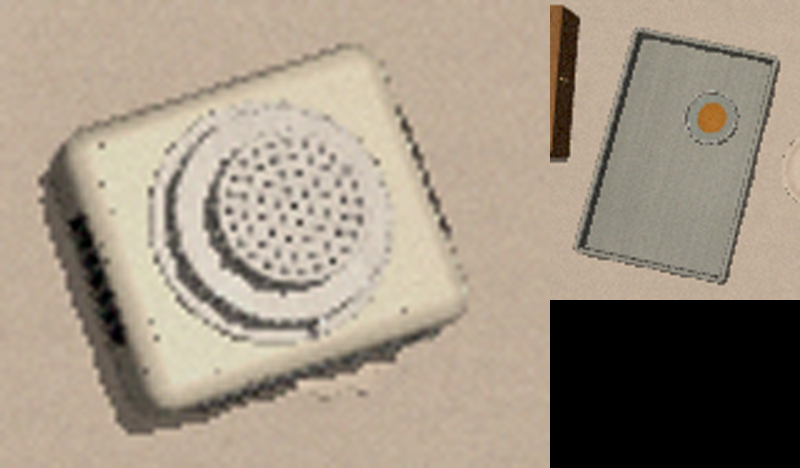

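```bash
cat >> h.py <<'E'
from scipy.spatial.transform import Rotation as Rn
def plan(tgt,yaw=None,vmax=.045):
    """rows needed to reach world tgt (and tool-x yaw), tool axes/units"""
    o=manip.get_obs(); R=Rn.from_quat(o["ee_rot"]); d=np.array(tgt)-o["position"]; s=R.inv().apply(d)/.75
    print("pos",o["position"].round(4),"clk",o["clock"],"F",np.round(o["ft_force"],1),"w",round(o["grip_width"],3),"g",round(float(o["grasp_force"]),1),"j7",o["joint_pos"][6].round(2))
    x=R.apply([1,0,0]); yw=np.arctan2(x[1],x[0])
    w=np.zeros(3)
    Rt=Rn.from_euler('z',yw if yaw is None else yaw)*Rn.from_euler('x',np.pi)
    w=(R.inv()*Rt).as_rotvec()/(np.pi/4)
    print("yaw",round(yw,4),"shift",s.round(4),"turn",w.round(4),"minrows",round(np.linalg.norm(s)*.75/vmax,1),round(np.linalg.norm(w)/.19,1))
E
python3 - <<'E'
from h import *
c=dict(np.load('pics/top0.npz'))
print(ray(c,352.9,217.6,.1255), ray(c,300+268/5.5,180+222/5.5,.1055))
plan([.455,-.21,.26])
E
```

```text
[ 0.49378286 -0.2126566   0.1255    ] [ 0.4902335  -0.20744534  0.1055    ]
pos [ 0.2523 -0.5714  0.2306] clk 0.1 F [ 0.6 -0.3  0.8] w 1.0 g 0.0 j7 -0.09
yaw 0.4158 shift [ 0.4419 -0.3317 -0.0388] turn [-0.0016  0.0001 -0.    ] minrows 9.2 0.0
```

Call:
{"op": "move_arm", "data": {
  "motion": [
    [[0.037,-0.0276,-0.0032],[0,0,0],1],
    [[0.037,-0.0276,-0.0032],[0,0,0],1],
    [[0.037,-0.0276,-0.0032],[0,0,0],1],
    [[0.037,-0.0276,-0.0032],[0,0,0],1],
    [[0.037,-0.0276,-0.0032],[0,0,0],1],
    [[0.037,-0.0276,-0.0032],[0,0,0],1],
    [[0.037,-0.0276,-0.0032],[0,0,0],1],
    [[0.037,-0.0276,-0.0032],[0,0,0],1],
    [[0.037,-0.0276,-0.0032],[0,0,0],1],
    [[0.037,-0.0276,-0.0032],[0,0,0],1],
    [[0.037,-0.0276,-0.0032],[0,0,0],1],
    [[0.037,-0.0276,-0.0032],[0,0,0],1]
  ]
}}

```text
clock: 1.3
position: [0.4571, -0.2087, 0.26]
ee_rot: [0.978, 0.206, -0.0, -0.0]
ft_force: [0.3, -1.0, 0.2]
grip_width: 1.0
grasp_force: 0.0
```

```bash
python3 - <<'E'
from h import *
c=snap("wrist","pics/w1.png")
plan([.455,-.21,.26])
print(proj(c,[.494,-.212,.1255]))
E
```

```text
pos [ 0.4601 -0.2026  0.2606] clk 1.35 F [2.7 6.1 0.6] w 1.0 g 0.0 j7 -0.84
yaw 0.4227 shift [-0.0102  0.0061  0.0007] turn [-0.0014 -0.0028  0.    ] minrows 0.2 0.0
(np.float64(272.34864698132805), np.float64(143.30844195791917))
```

View pics/w1.png

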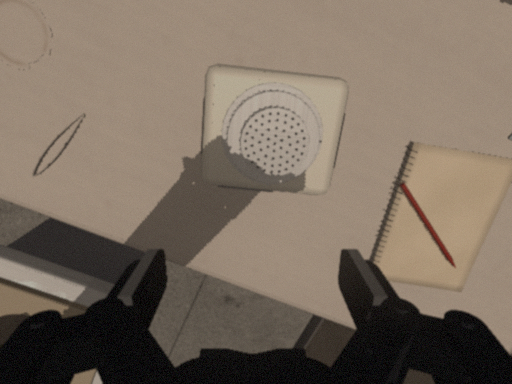

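The wrist view shows the head's hole plate centred near (275,140), a few pixels from the prediction (272,143), with the sampler box around (275,130).

```bash
python3 - <<'E'
from h import *
c0=dict(np.load('pics/top0.npz'))
def holes(c,u,v,r,k):
    g=cv2.cvtColor(c["pixels"],cv2.COLOR_RGB2GRAY)
    bh=cv2.morphologyEx(g,cv2.MORPH_BLACKHAT,np.ones((k,k)))
    m=(bh>18).astype(np.uint8); yy,xx=np.mgrid[:384,:512]; m[np.hypot(xx-u,yy-v)>r]=0
    n,l,st,ce=cv2.connectedComponentsWithStats(m); P=ce[1:][st[1:,4]<30]
    (cx,cy),rr=cv2.minEnclosingCircle(P.astype(np.float32)); return len(P),cx,cy,rr
h=holes(c0,352.9,217.6,14.5,3);print(h,ray(c0,h[1],h[2],.1255))
for i in range(2):
    c=snap("wrist",f"pics/w{2+i}.png"); h=holes(c,275,143,40,5); print(h,ray(c,h[1],h[2],.1255))
plan([.494,-.211,.16],.42)
E
```

```text
(61, 351.5194396972656, 218.82777404785156, 13.927478790283203) [ 0.49095681 -0.20938586  0.1255    ]
(66, 274.77337646484375, 146.28904724121094, 37.47381591796875) [ 0.49564395 -0.2087917   0.1255    ]
(65, 277.13189697265625, 145.31100463867188, 34.7812614440918) [ 0.49618606 -0.21286424  0.1255    ]
pos [ 0.4577 -0.2078  0.2601] clk 1.45 F [-0.1 -0.1 -0.8] w 0.998 g 0.0 j7 -0.84
yaw 0.4202 shift [0.0425 0.0237 0.1334] turn [-0.0003 -0.0004  0.0002] minrows 2.4 0.0
```

```bash
python3 - <<'E'
from h import *
def ov(c,P,box,s):
    u0,v0,u1,v1=box
    a=cv2.resize(np.ascontiguousarray(c["pixels"][v0:v1,u0:u1,::-1]),None,fx=s,fy=s,interpolation=cv2.INTER_CUBIC)
    a=np.clip(a*1.3,0,255).astype(np.uint8)
    for r,z,col in((.032,.1255,(0,0,255)),(.046,.1055,(0,255,0))):
        q=np.array([proj(c,[P[0]+r*np.cos(t),P[1]+r*np.sin(t),z]) for t in np.linspace(0,6.28,60)])
        cv2.polylines(a,[((q-[u0,v0]+.5)*s).astype(np.int32)],True,col,1)
    return a
c=snap("wrist","pics/w4.png"); c0=dict(np.load('pics/top0.npz'))
P=[.495,-.2105]
a=ov(c,P,(215,75,335,195),4); b=ov(c0,P,(315,180,390,255),4)
o=np.zeros((480,790,3),np.uint8);o[:,:480]=a;o[:300,485:785]=b
cv2.imwrite("pics/ov.png",o)
E
```

```text
(no output)
```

View pics/ov.png

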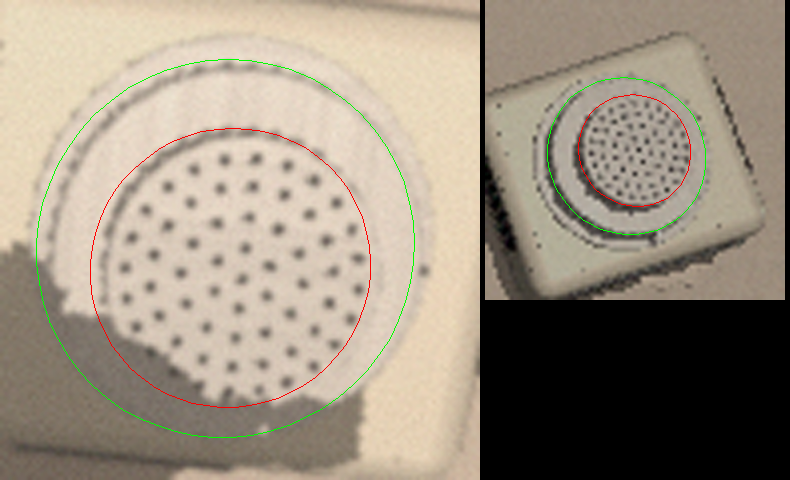

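The overlay fits the top view well. In the wrist view the plate sits about 3 px (2 mm) to the right of the model, so I take the head's axis at (0.4955, -0.212).

```bash
python3 - <<'E'
from h import *
plan([.4955,-.212,.15],.42)
E
```

```text
pos [ 0.4568 -0.2096  0.2599] clk 1.5 F [-0.7 -0.  -0.5] w 1.002 g 0.0 j7 -0.83
yaw 0.4174 shift [0.0459 0.0239 0.1465] turn [-0.0002  0.0005 -0.0033] minrows 2.6 0.0
```

Call:
{"op": "move_arm", "data": {
  "motion": [
    [[0.0153,0.008,0.0293],[0,0,0],1],
    [[0.0153,0.008,0.0293],[0,0,0],1],
    [[0.0153,0.008,0.0293],[0,0,0],1],
    [[0,0,0.0293],[0,0,0],1],
    [[0,0,0.0293],[0,0,0],1],
    [[0,0,0],[0,0,0],1],
    [[0,0,0],[0,0,0],1]
  ]
}}

```text
clock: 2.2
position: [0.495, -0.2136, 0.1505]
ee_rot: [0.979, 0.206, -0.0, -0.0]
ft_force: [0.3, -1.1, 1.0]
grip_width: 1.004
grasp_force: 0.0
```

```bash
python3 - <<'E'
from h import *
plan([.4955,-.212,.102],.42)
E
```

```text
pos [ 0.495  -0.2136  0.1505] clk 2.2 F [ 0.3 -1.1  1. ] w 1.004 g 0.0 j7 -0.91
yaw 0.4143 shift [ 0.0015 -0.0016  0.0646] turn [-0.0003  0.0008 -0.0073] minrows 1.1 0.0
```

Call:
{"op": "move_arm", "data": {
  "motion": [
    [[0.0005,-0.001,0.016],[0,0,0],1],
    [[0,0,0.016],[0,0,0],1],
    [[0,0,0.016],[0,0,0],1],
    [[0,0,0.016],[0,0,0],1],
    [[0,0,0],[0,0,0],1]
  ],
  "newtons": 40
}}

```text
clock: 2.7
position: [0.4944, -0.2113, 0.1001]
ee_rot: [0.978, 0.206, -0.001, -0.001]
ft_force: [-0.6, -0.3, 0.7]
grip_width: 0.999
grasp_force: 0.0
```

Call:
{"op": "move_arm", "data": {
  "motion": [
    [[0,0,0],[0,0,0],0.6],
    [[0,0,0],[0,0,0],0.4],
    [[0,0,0],[0,0,0],0.2],
    [[0,0,0],[0,0,0],0.2],
    [[0,0,0],[0,0,0],0.2],
    [[0,0,0],[0,0,0],0.2]
  ]
}}

```text
clock: 3.3
position: [0.4961, -0.2119, 0.103]
ee_rot: [0.978, 0.206, 0.001, 0.0]
ft_force: [-0.7, -0.1, 5.6]
grip_width: 0.734
grasp_force: 44.6
```

Call:
{"op": "move_arm", "data": {
  "motion": [
    [[0,0,0],[0,0,-0.1],0.2],
    [[0,0,0],[0,0,-0.16],0.2],
    [[0,0,0],[0,0,-0.16],0.2],
    [[0,0,0],[0,0,-0.16],0.2],
    [[0,0,0],[0,0,-0.16],0.2],
    [[0,0,0],[0,0,-0.16],0.2],
    [[0,0,0],[0,0,-0.16],0.2],
    [[0,0,0],[0,0,-0.16],0.2],
    [[0,0,0],[0,0,-0.16],0.2],
    [[0,0,0],[0,0,-0.16],0.2],
    [[0,0,0],[0,0,-0.16],0.2],
    [[0,0,0],[0,0,0],0.2]
  ]
}}

```text
clock: 4.5
position: [0.4962, -0.2121, 0.1031]
ee_rot: [0.639, 0.769, 0.0, 0.001]
ft_force: [-0.1, 0.4, 6.5]
grip_width: 0.735
grasp_force: 44.7
```

```bash
python3 - <<'E'
from h import *
plan([.4955,-.212,.155],1.92); print(manip.get_obs()["torque"])
snap("top","pics/top1.png")
E
```

```text
pos [ 0.4962 -0.2121  0.1031] clk 4.5 F [-0.1  0.4  6.5] w 0.735 g 44.7 j7 0.36
yaw 1.7554 shift [ 0.0002 -0.0008 -0.0693] turn [ 0.0016  0.0015 -0.2096] minrows 1.2 1.1
[-0.0515466   0.14453312  0.14205908]
```

Call:
{"op": "move_arm", "data": {
  "motion": [
    [[0,0,0],[0,0,-0.07],0.2],
    [[0,0,0],[0,0,-0.07],0.2],
    [[0,0,0],[0,0,-0.05],0.2],
    [[0,0,0],[0,0,0],0.2],
    [[0,0,0],[0,0,0],0.2]
  ]
}}

```text
clock: 5.05
position: [0.4962, -0.2121, 0.1031]
ee_rot: [0.581, 0.814, 0.0, 0.001]
ft_force: [-0.7, 0.6, 5.5]
grip_width: 0.735
grasp_force: 44.7
```

```bash
python3 - <<'E'
from h import *
plan([.4955,-.212,.155],1.92); print(manip.get_obs()["torque"])
E
```

```text
pos [ 0.4962 -0.2121  0.1031] clk 5.05 F [-0.7  0.6  5.5] w 0.735 g 44.7 j7 0.5
yaw 1.9005 shift [ 0.0003 -0.0008 -0.0692] turn [ 0.0014  0.0019 -0.0249] minrows 1.2 0.1
[-0.03426355  0.11653721  0.1715848 ]
```

Call:
{"op": "move_arm", "data": {
  "motion": [
    [[0,0,-0.004],[0,0,0],0.2],
    [[0,0,-0.004],[0,0,0],0.2],
    [[0,0,-0.004],[0,0,0],0.2],
    [[0,0,0],[0,0,0],0.2]
  ]
}}

```text
clock: 5.45
position: [0.4957, -0.2118, 0.1116]
ee_rot: [0.582, 0.813, -0.0, 0.0]
ft_force: [0.4, -0.3, -1.3]
grip_width: 0.739
grasp_force: 44.2
```

Call:
{"op": "move_arm", "data": {
  "motion": [
    [[0,0,-0.015],[0,0,0],0.2],
    [[0,0,-0.015],[0,0,0],0.2],
    [[0,0,-0.02],[0,0,0],0.2],
    [[0,0,-0.025],[0,0,0],0.2],
    [[0,0,-0.025],[0,0,0],0.2],
    [[0,0,-0.015],[0,0,0],0.2],
    [[0,0,0],[0,0,0],0.2]
  ]
}}

```text
clock: 6.15
position: [0.4965, -0.212, 0.1997]
ee_rot: [0.582, 0.813, 0.0, 0.002]
ft_force: [-0.4, 0.4, -1.3]
grip_width: 0.736
grasp_force: 44.5
```

```bash
python3 - <<'E'
from h import *
plan([.47,-.015,.195],1.75)
snap("side","pics/side1.png")
E
```

```text
pos [ 0.4965 -0.212   0.1997] clk 6.15 F [-0.4  0.4 -1.3] w 0.736 g 44.5 j7 0.55
yaw 1.9002 shift [0.26   0.0515 0.0057] turn [0.0032 0.0031 0.1912] minrows 4.4 1.0
```

View pics/side1.png

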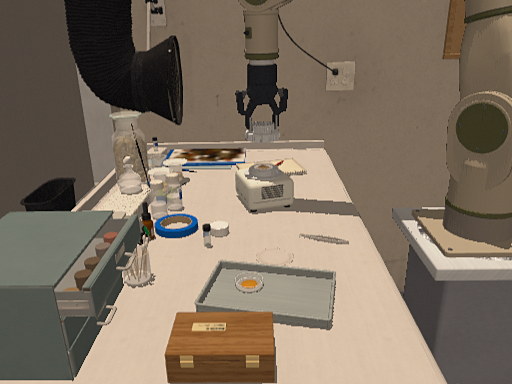

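The side view shows the head held at (263,132), clear of the neck, with the dish left in the sampler seat at (265,170).

Call:
{"op": "move_arm", "data": {
  "motion": [
    [[0.015,0.003,0],[0,0,0],0.2],
    [[0.03,0.006,0],[0,0,0],0.2],
    [[0.035,0.007,0],[0,0,0],0.2],
    [[0.035,0.007,0],[0,0,0],0.2],
    [[0.035,0.007,0.01],[0,0,0],0.2],
    [[0.035,0.007,0.02],[0,0,0],0.2],
    [[0.035,0.007,0.03],[0,0,0],0.2],
    [[0.025,0.005,0.04],[0,0,0],0.2],
    [[0.015,0.003,0.04],[0,0,0],0.2],
    [[0,0,0.03],[0,0,0],0.2],
    [[0,0,0],[0,0,0],0.2],
    [[0,0,0],[0,0,0],0.2]
  ]
}}

```text
clock: 7.4
position: [0.4689, -0.0142, 0.07]
ee_rot: [0.581, 0.814, -0.0, -0.001]
ft_force: [1.2, -0.0, -0.9]
grip_width: 0.734
grasp_force: 44.8
```

```bash
python3 - <<'E'
from h import *
plan([.47,-.015,.018])
E
```

```text
pos [ 0.4689 -0.0142  0.07  ] clk 7.4 F [ 1.2 -0.  -0.9] w 0.734 g 44.8 j7 0.11
yaw 1.9007 shift [-0.0016  0.0011  0.0693] turn [-0.0012 -0.0011  0.    ] minrows 1.2 0.0
```

Call:
{"op": "move_arm", "data": {
  "motion": [
    [[0,0,0.02],[0,0,0],0.2],
    [[0,0,0.02],[0,0,0],0.2],
    [[0,0,0.015],[0,0,0],0.2],
    [[0,0,0.006],[0,0,0],0.2],
    [[0,0,0.002],[0,0,0],0.2],
    [[0,0,0.002],[0,0,0],0.2],
    [[0,0,0.002],[0,0,0],0.2],
    [[0,0,0],[0,0,0],0.2]
  ]
}}

```text
clock: 8.2
position: [0.4696, -0.0146, 0.0199]
ee_rot: [0.582, 0.813, 0.0, 0.0]
ft_force: [-0.1, 0.2, -2.1]
grip_width: 0.732
grasp_force: 44.9
```

Call:
{"op": "move_arm", "data": {
  "motion": [
    [[0,0,0.001],[0,0,0],0.2],
    [[0,0,0.001],[0,0,0],0.2],
    [[0,0,0],[0,0,0],0.2]
  ]
}}

```text
clock: 8.5
position: [0.4694, -0.0147, 0.0182]
ee_rot: [0.582, 0.813, -0.0, 0.0]
ft_force: [-0.1, 1.2, -1.6]
grip_width: 0.734
grasp_force: 44.9
```

Call:
{"op": "move_arm", "data": {
  "motion": [
    [[0,0,0.0007],[0,0,0],0.2],
    [[0,0,0.0007],[0,0,0],0.2],
    [[0,0,0],[0,0,0],0.2]
  ]
}}

```text
clock: 8.8
position: [0.4695, -0.0146, 0.018]
ee_rot: [0.582, 0.813, -0.0, 0.0]
ft_force: [-6.5, 0.8, 13.4]
grip_width: 0.737
grasp_force: 46.5
```

Call:
{"op": "move_arm", "data": {
  "motion": [
    [[0,0,-0.0005],[0,0,0],0.5],
    [[0,0,0],[0,0,0],0.6],
    [[0,0,0],[0,0,0],0.8],
    [[0,0,0],[0,0,0],1],
    [[0,0,0],[0,0,0],1],
    [[0,0,-0.01],[0,0,0],1],
    [[0,0,-0.03],[0,0,0],1],
    [[0,0,-0.05],[0,0,0],1],
    [[0,0,-0.05],[0,0,0],1],
    [[0,0,-0.05],[0,0,0],1],
    [[0,0,-0.05],[0,0,0],1],
    [[0,0,0],[0,0,0],1]
  ]
}}

```text
clock: 10.0
position: [0.4719, -0.0143, 0.2028]
ee_rot: [0.581, 0.814, 0.002, 0.004]
ft_force: [0.5, 0.1, -0.8]
grip_width: 0.997
grasp_force: 0.0
```

```bash
python3 - <<'E'
from h import *
plan([.455,-.212,.22],1.17)
E
```

```text
pos [ 0.4719 -0.0143  0.2028] clk 10.0 F [ 0.5  0.1 -0.8] w 0.997 g 0.0 j7 0.23
yaw 1.9006 shift [-0.2423 -0.1065 -0.0227] turn [0.0103 0.0019 0.9302] minrows 4.4 4.9
```

```bash
python3 - <<'E'
from h import *
plan([.507,-.242,.25],1.9)
E
```

```text
pos [ 0.4719 -0.0143  0.2028] clk 10.0 F [ 0.5  0.1 -0.8] w 0.997 g 0.0 j7 0.23
yaw 1.9006 shift [-0.3027 -0.0536 -0.0621] turn [0.0087 0.0054 0.0007] minrows 5.2 0.1
```

Call:
{"op": "move_arm", "data": {
  "motion": [
    [[-0.02,-0.004,-0.0062],[0,0,0],1],
    [[-0.035,-0.006,-0.0062],[0,0,0],1],
    [[-0.035,-0.006,-0.0062],[0,0,0],1],
    [[-0.035,-0.006,-0.0062],[0,0,0],1],
    [[-0.035,-0.006,-0.0062],[0,0,0],1],
    [[-0.035,-0.006,-0.0062],[0,0,0],1],
    [[-0.035,-0.006,-0.0062],[0,0,0],1],
    [[-0.035,-0.006,-0.0062],[0,0,0],1],
    [[-0.025,-0.005,-0.0062],[0,0,0],1],
    [[-0.013,-0.002,-0.0062],[0,0,0],1],
    [[0,0,0],[0,0,0],1],
    [[0,0,0],[0,0,0],1]
  ]
}}

```text
clock: 11.2
position: [0.5054, -0.2413, 0.244]
ee_rot: [0.581, 0.814, 0.0, -0.0]
ft_force: [0.3, 0.5, -0.1]
grip_width: 1.002
grasp_force: 0.0
```

```bash
python3 - <<'E'
from h import *
plan([.4957,-.212,.14],1.9)
c=snap("wrist","pics/w5.png"); c0=snap("top","pics/top2.png")
P=[.4957,-.212]
u,v=map(int,proj(c,[*P,.11])); print(u,v)
def ov(c,box,s,rings):
    u0,v0,u1,v1=box
    a=cv2.resize(np.ascontiguousarray(c["pixels"][v0:v1,u0:u1,::-1]),None,fx=s,fy=s,interpolation=cv2.INTER_CUBIC)
    for x,y,r,z,col in rings:
        q=np.array([proj(c,[x+r*np.cos(t),y+r*np.sin(t),z]) for t in np.linspace(0,6.28,60)])
        cv2.polylines(a,[((q-[u0,v0]+.5)*s).astype(np.int32)],True,col,1)
    return a
u=min(max(u,60),452);v=min(max(v,60),324)
R=[(*P,.027,.1115,(0,0,255)),(*P,.036,.101,(0,255,0))]
a=ov(c,(u-60,v-60,u+60,v+60),4,R)
b=ov(c0,(110,165,260,290),2,[(.524,.217,.027,.016,(0,0,255)),(.443,.268,.027,.016,(0,255,0))])
o=np.zeros((510,790,3),np.uint8);o[:480,:480]=a;o[:250,485:785]=b;
d=ov(c0,(255,175,405,275),2,[(.4695,-.0146,.046,.0205,(0,255,0))]);o[255:455,485:785]=d
cv2.imwrite("pics/ov2.png",o)
E
```

```text
pos [ 0.5054 -0.2413  0.244 ] clk 11.2 F [ 0.3  0.5 -0.1] w 1.002 g 0.0 j7 0.59
yaw 1.9013 shift [0.041  0.0004 0.1386] turn [ 0.0003 -0.0007  0.0017] minrows 2.4 0.0
253 146
```

View pics/ov2.png

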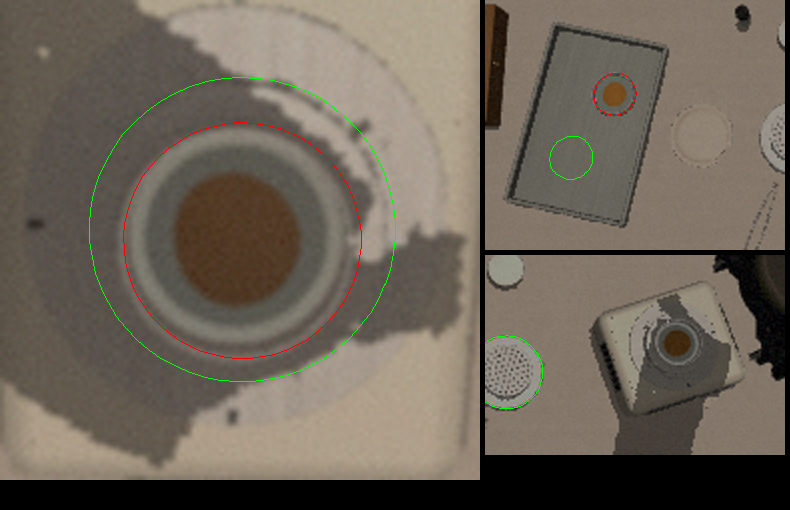

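The dish lies open in the seat, centred about 1 px from the prediction. The head stands right way up on bare bench, and the planned tray spot (green) is clear.

Call:
{"op": "move_arm", "data": {
  "motion": [
    [[0.01,0,0.03],[0,0,0],1],
    [[0.016,0,0.035],[0,0,0],1],
    [[0.014,0,0.035],[0,0,0],1],
    [[0.001,0,0.035],[0,0,0],1],
    [[0,0,0.025],[0,0,0],1],
    [[0,0,0.016],[0,0,0],1],
    [[0,0,0],[0,0,0],1],
    [[0,0,0],[0,0,0],1]
  ],
  "newtons": 20
}}

```text
clock: 12.1
position: [0.4958, -0.2132, 0.1128]
ee_rot: [0.581, 0.814, 0.0, 0.0]
ft_force: [-0.4, 0.7, 0.2]
grip_width: 1.001
grasp_force: 0.0
```

```bash
python3 - <<'E'
from h import *
plan([.4957,-.212,.1005],1.9)
E
```

```text
pos [ 0.4958 -0.2132  0.1128] clk 12.1 F [-0.4  0.7  0.2] w 1.001 g 0.0 j7 0.5
yaw 1.9006 shift [0.0015 0.0004 0.0164] turn [0.0008 0.0005 0.0008] minrows 0.3 0.0
```

Call:
{"op": "move_arm", "data": {
  "motion": [
    [[0.0007,0,0.008],[0,0,0],1],
    [[0,0,0.008],[0,0,0],1],
    [[0,0,0],[0,0,0],0.7],
    [[0,0,0],[0,0,0],0.55],
    [[0,0,0],[0,0,0],0.45],
    [[0,0,0],[0,0,0],0.35],
    [[0,0,0],[0,0,0],0.25],
    [[0,0,0],[0,0,0],0.15],
    [[0,0,0],[0,0,0],0.1],
    [[0,0,0],[0,0,0],0.1],
    [[0,0,0],[0,0,0],0.1]
  ]
}}

```text
clock: 13.2
position: [0.4954, -0.213, 0.1005]
ee_rot: [0.582, 0.813, -0.0, 0.0]
ft_force: [-1.8, 1.0, 6.2]
grip_width: 0.613
grasp_force: 20.8
```

Call:
{"op": "move_arm", "data": {
  "motion": [
    [[0,0,-0.004],[0,0,0],0.1],
    [[0,0,-0.008],[0,0,0],0.1],
    [[0,0,-0.012],[0,0,0],0.1],
    [[0,0,-0.02],[0,0,0],0.1],
    [[0,0,-0.025],[0,0,0],0.1],
    [[0,0,-0.025],[0,0,0],0.1],
    [[0,0,-0.012],[0,0,0],0.1],
    [[0,0,0],[0,0,0],0.1],
    [[0,0,0],[0,0,0],0.1]
  ]
}}

```text
clock: 14.1
position: [0.495, -0.2129, 0.1793]
ee_rot: [0.582, 0.813, -0.0, -0.0]
ft_force: [-0.1, 0.5, -0.1]
grip_width: 0.604
grasp_force: 21.1
```

```bash
python3 - <<'E'
from h import *
plan([.443,.268,.17],1.9)
s=snap("side","pics/side2.png"); c=snap("wrist","pics/w6.png")
o=np.zeros((400,800,3),np.uint8)
o[:,:400]=cv2.resize(s["pixels"][70:190,200:320,::-1],(400,400),interpolation=cv2.INTER_CUBIC)
o[:300,400:]=cv2.resize(c["pixels"][:,:,::-1],(400,300)); cv2.imwrite("pics/chk.png",o)
E
```

```text
pos [ 0.495  -0.2129  0.1793] clk 14.1 F [-0.1  0.5 -0.1] w 0.604 g 21.1 j7 0.54
yaw 1.9001 shift [0.6292 0.1418 0.0123] turn [-0.0003  0.0001  0.0001] minrows 10.8 0.0
```

View pics/chk.png

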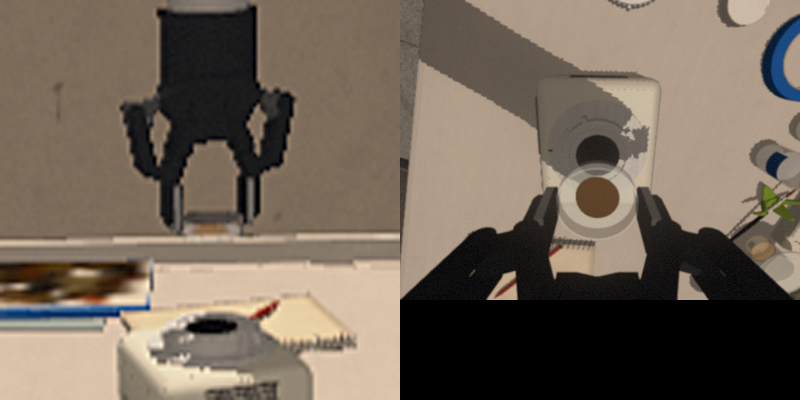

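The side view shows the dish held level between the finger tips, at about (210,222) in the crop, with the seat empty.

Call:
{"op": "move_arm", "data": {
  "motion": [
    [[0.01,0.0025,0],[0,0,0],0.1],
    [[0.02,0.0045,0],[0,0,0],0.1],
    [[0.03,0.0068,0],[0,0,0],0.1],
    [[0.035,0.008,0],[0,0,0],0.1],
    [[0.035,0.008,0],[0,0,0],0.1],
    [[0.035,0.008,0],[0,0,0],0.1],
    [[0.035,0.008,0],[0,0,0],0.1],
    [[0.035,0.008,0],[0,0,0],0.1],
    [[0.035,0.008,0],[0,0,0],0.1],
    [[0.035,0.008,0],[0,0,0],0.1],
    [[0.035,0.008,0],[0,0,0],0.1],
    [[0.035,0.008,0],[0,0,0],0.1]
  ]
}}

```text
clock: 15.4
position: [0.464, 0.0763, 0.1794]
ee_rot: [0.581, 0.814, -0.0, 0.0]
ft_force: [0.3, 0.5, -0.0]
grip_width: 0.61
grasp_force: 21.1
```

Call:
{"op": "move_arm", "data": {
  "motion": [
    [[0.035,0.008,0],[0,0,0],0.1],
    [[0.035,0.008,0],[0,0,0],0.1],
    [[0.035,0.008,0],[0,0,0],0.1],
    [[0.035,0.008,0],[0,0,0],0.1],
    [[0.035,0.008,0],[0,0,0],0.1],
    [[0.035,0.008,0],[0,0,0],0.1],
    [[0.025,0.006,0],[0,0,0],0.1],
    [[0.012,0.003,0],[0,0,0],0.1],
    [[0,0,0],[0,0,0],0.1],
    [[0,0,0],[0,0,0],0.1]
  ]
}}

```text
clock: 16.4
position: [0.4455, 0.2625, 0.1794]
ee_rot: [0.582, 0.813, -0.0, 0.0]
ft_force: [0.9, -0.8, 0.5]
grip_width: 0.61
grasp_force: 21.1
```

```bash
python3 - <<'E'
from h import *
plan([.443,.268,.025],1.9)
E
```

```text
pos [0.4455 0.2625 0.1794] clk 16.4 F [ 0.9 -0.8  0.5] w 0.61 g 21.1 j7 -0.46
yaw 1.9 shift [ 0.0081 -0.0007  0.2058] turn [-0.0005  0.0008  0.    ] minrows 3.4 0.0
```

Call:
{"op": "move_arm", "data": {
  "motion": [
    [[0.004,0,0.02],[0,0,0],0.1],
    [[0.003,0,0.03],[0,0,0],0.1],
    [[0,0,0.035],[0,0,0],0.1],
    [[0,0,0.035],[0,0,0],0.1],
    [[0,0,0.035],[0,0,0],0.1],
    [[0,0,0.03],[0,0,0],0.1],
    [[0,0,0.02],[0,0,0],0.1],
    [[0,0,0.012],[0,0,0],0.1],
    [[0,0,0.006],[0,0,0],0.1],
    [[0,0,0],[0,0,0],0.1],
    [[0,0,0],[0,0,0],0.1]
  ]
}}

```text
clock: 17.5
position: [0.4444, 0.2684, 0.013]
ee_rot: [0.582, 0.813, 0.001, 0.0]
ft_force: [-0.1, 0.4, -1.3]
grip_width: 0.606
grasp_force: 21.1
```

Call:
{"op": "move_arm", "data": {
  "motion": [
    [[0,0,0.003],[0,0,0],0.1],
    [[0,0,0.002],[0,0,0],0.1],
    [[0,0,0.002],[0,0,0],0.1],
    [[0,0,0.0015],[0,0,0],0.1],
    [[0,0,0],[0,0,0],0.1],
    [[0,0,0],[0,0,0],0.1]
  ]
}}

```text
clock: 18.1
position: [0.4439, 0.2681, 0.0059]
ee_rot: [0.582, 0.813, -0.0, 0.0]
ft_force: [0.3, -0.0, -0.6]
grip_width: 0.61
grasp_force: 21.1
```

Call:
{"op": "move_arm", "data": {
  "motion": [
    [[0,0,0.0007],[0,0,0],0.1],
    [[0,0,0.0007],[0,0,0],0.1],
    [[0,0,0],[0,0,0],0.1],
    [[0,0,0],[0,0,0],0.1]
  ]
}}

```text
clock: 18.5
position: [0.444, 0.2682, 0.0051]
ee_rot: [0.582, 0.813, 0.0, 0.0]
ft_force: [-1.5, -0.7, 5.7]
grip_width: 0.61
grasp_force: 21.5
```

Contact with the floor. I release gently, then rise.

Call:
{"op": "move_arm", "data": {
  "motion": [
    [[0,0,0],[0,0,0],0.28],
    [[0,0,0],[0,0,0],0.35],
    [[0,0,0],[0,0,0],0.45],
    [[0,0,0],[0,0,0],0.55],
    [[0,0,0],[0,0,0],0.6],
    [[0,0,0],[0,0,0],0.6],
    [[0,0,-0.01],[0,0,0],0.6],
    [[0,0,-0.03],[0,0,0],0.6],
    [[0,0,-0.05],[0,0,0],0.6],
    [[0,0,-0.05],[0,0,0],0.6],
    [[0,0,-0.05],[0,0,0],0.6],
    [[0,0,-0.05],[0,0,0],0.6]
  ]
}}

```text
clock: 19.7
position: [0.4435, 0.2682, 0.1869]
ee_rot: [0.581, 0.814, 0.0, 0.0]
ft_force: [0.6, 0.5, 0.4]
grip_width: 0.803
grasp_force: 0.0
```

Call:
{"op": "move_arm", "data": {
  "motion": [
    [[-0.03,0,-0.04],[0,0,0],0.6],
    [[-0.04,0,-0.02],[0,0,0],0.6],
    [[-0.04,0,0],[0,0,0],0.6],
    [[-0.04,0,0],[0,0,0],0.6],
    [[0,0,0],[0,0,0],0.6],
    [[0,0,0],[0,0,0],0.6]
  ]
}}

```text
clock: 20.3
position: [0.4803, 0.1615, 0.2302]
ee_rot: [0.582, 0.813, 0.0, 0.0]
ft_force: [-0.3, 0.7, -0.3]
grip_width: 0.799
grasp_force: 0.0
```

```bash
python3 - <<'E'
from h import *
t=snap("top","pics/top3.png"); s=snap("side","pics/side3.png"); plan([.44,.2,.25])
o=np.zeros((580,800,3),np.uint8)
o[:280,:]=cv2.resize(t["pixels"][150:290,100:400,::-1],None,fx=2.667,fy=2)[:280,:800]
o[280:580,:400]=cv2.resize(s["pixels"][:,:,::-1],(400,300)); o[280:580,400:]=cv2.resize(s["pixels"][190:340,150:350,::-1],(400,300)); cv2.imwrite("pics/fin.png",o)
E
```

```text
pos [0.4798 0.1629 0.2302] clk 20.4 F [-0.  -0.3 -0. ] w 0.801 g 0.0 j7 -0.19
yaw 1.902 shift [ 0.064  -0.0341 -0.0264] turn [ 0.0004 -0.0003 -0.    ] minrows 1.3 0.0
```

View pics/fin.png

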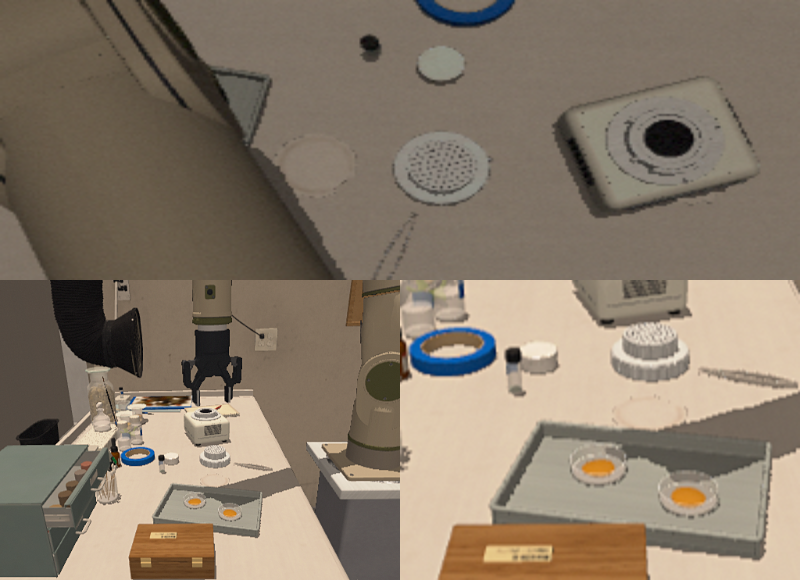

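The side view shows both dishes flat on the tray floor (crop 600,465 and 688,495). The head is upright on bare bench, and the vial and tin have not moved.

```bash
python3 -c "
from workcell import order
print(order.hand_in())"
```

```text
the job is handed in; nothing more can be done
None
```

The job is handed in at about 20 s of the 58 s: the head lies right way up on bare bench, the dish lies flat in the tray beside the old one, and nothing else appears to have moved.

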